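Unclip the battery cover of the orange-tabbed data logger

TASK

The data logger whose battery cover has orange tabs needs new cells. Squeeze the two orange spring tabs inward until the cover is free, lift the cover straight off, and set it down gently, right way up, near the middle of the green parts tray; then let go.

Things in the scene. Friction and masses are not known exactly. Their poses are not given: they have to be found in the camera images.
- orange_cover_center (a point): White battery cover, plate 80x80x4 mm with 2 upright ORANGE tabs 24 mm tall, clipped on a grey fixed 130x100x45 mm logger (its twin has blue tabs). Point midway between the tabs, 12 mm above the plate; x runs tab to tab, z up. Tabs' outer faces at x=+25 and -25 mm, 24 mm wide in y; beside them the plate is flat. Skirts 14 mm deep below: stood on a surface, the point is 30 mm above it. 85 g.
- orange_tab_front (a joint): Spring tab on the cover's +x side: 0 = out, catching under the housing's top; grows as it is pressed inward (to -x), 0.007 m = stop. About 2 N to start, 6 N at the stop; springs out when let go. Both tabs must be in by about 4 mm to free the cover, which then lifts straight up; 20 mm of lift clears the housing. The clipped cover has 2 mm of sideways play.
- orange_tab_back (a joint): The same spring tab on the cover's -x side: 0 = out, grows as it is pressed inward (to +x), 0.007 m = stop. With both tabs at their stops their outer faces are 36 mm apart.
- tray_in (a point): Open green parts tray, fixed, 160x160 mm outside, 152x152 mm inside, walls 4 mm thick, 18 mm high overall. This point is the centre of its inner floor, 4 mm above the worktop; x and y along its sides, z up.
Things that resemble listed ones, but are neither listed nor needed, are in the scene too. Leave any black or pink look-alike of the part that bears orange_cover_center alone.

How it is judged:
By the outcome, as a careful person would: the job done as asked, in the order asked, and still so for the second after the job is handed in, with the robot touching nothing.
It also fails if it takes over 35 s, if anything falls off the work surface, if the arm or the gripper's body presses on something with over 40 N, if the wrist force passes 120 N, or if a joint passes its speed limit or range.

ROBOT

A 6-joint arm with a two-finger parallel gripper is mounted at the origin on a cart in front of the work surface, level with it; the furniture and walls round the work are solid. World frame = base frame: x ahead of the robot, y to its left, z up, the work surface at z = 0. Lengths are in m, angles in degrees, forces in N, time in s.
With the tool pointing down it reaches from about 0.25 to 0.725 m from the base axis. Payload 9.7 kg.
Tool frame: the origin (TCP) lies between the finger pads; the fingertips stand 22 mm ahead of it and the grasp point (between the pads) lies 3 mm ahead of it; z points along the fingers, y is the line along which they close (so a half turn about z gives the same grasp; the last joint's range is limited). The gripper opens to 85 mm and grips with 20 to 120 N. Pads are 22 mm wide; open, the fingers measure 114 mm over their backs; the gripper's body (76 mm by 85 mm) begins 54 mm behind the grasp point. The pads swing forward as they close: fully open they stand 13 mm farther back than shut.
Start: joints at [75.974, 4.979, 10.078, 95.1, 0, 90], TCP at [0.133, 0.534, 0.253] pointing down, gripper open.
Joint ranges: [-179.16, 179.16], [-48.56, 103.87], [-65.8, 70.77], [-126.05, 130.52], [-82.76, 87.17], [-180, 180]. Speed limits (degrees/s): [127.2, 127.2, 147.25, 180, 180, 180].

INTERFACE

Orientations are given as [roll, pitch, yaw] about the fixed x, y, z axes, in that order (R = Rz(yaw) Ry(pitch) Rx(roll)).
In Python, from workcell import bot, viewer, finder gives the robot as it stands.
- The arm moves only by the tool move_arm, never from a script. Its arguments are lists of equal length, an entry for each row: "offset": the shift along the tool's x, y, z in cm, a list of three; "twist": the turn, a rotation vector about the tool's x, y, z in rad, a list of three; "grip": the opening, from 0 (shut) to 1 (fully open). In form: {"offset": [[x, y, z], ...], "twist": [[ax, ay, az], ...], "grip": [grip, ...]}. A call has 1 to 5 rows; each row shifts and turns the commanded pose from where the row before left it, along the tool's axes as they then stand; what a row does not reach is not made up. A row lasts 1/10 s, in which the tool goes at most 50 mm and 8.59 degrees, less where a joint would pass 70% of its speed; a pose out of reach is approached as far as the arm can. A call is refused whole if a number of a shift passes 5 or a number of a turn 0.15, either way. A call with a gripper value outside its range is refused whole. The fingers move at their own pace and stop on an object; "force" is the grip in N (left out, the last holds). Time passes only in rows, so rows that do not move let the fingers close. It gives the time, the measured TCP pose, the force, the opening and the grip force at its end, in the units of the state.
- bot.get_obs(): the state, without advancing time (a new reading comes with each control period).
- viewer.camera(name): name is "scene" or "top"; returns a dict with "color" (400x640x3 uint8, red, green, blue), "depth" (400x640 float32, m along the optical axis (not along the pixel's ray), 0 where there is no reading), "vfov" (degrees; the focal length in pixels is half the picture's height over the tangent of half this angle, whatever the lens; pixels are square), "cx", "cy" (the principal point, pixels), "k1" (the pictures are not rectified: a ray, as slopes to the right and down, at radius r is drawn at 1 + k1 r^2 times it, then the intrinsics apply), "position" and "attitude" of the camera in the world. Camera axes: x right, y down, z forward; pixel columns grow to the right and rows downward; lengths in m; the calibration is good to about 2 mm. A picture is of the moment at which its call begins.
- bot.job_done(): hands the job in; it is judged then, once.
Trained networks look in a picture, given as the dict that the camera call returned (one of the last four; its "shot" number tells which), for a name from the list of things; names that differ only in an ending like _2 or _b are one class to them, and where a whole thing is asked for, a point or a joint stands for the part that bears it (a point fixed in the world has none). Each returns a list of dicts, best first, with "p" (0 to 1); they miss things now and then, are a little off and sometimes report something else, mostly with a low value. They report only what shows in the picture. A call takes as long as a camera call. They do not tell look-alikes from the thing itself.
- finder.boxes_of(picture, thing): "position" ([column, row] in pixels, amid what is visible of it).
- finder.pinpoint(picture, thing): "position" ([column, row] in pixels: a listed point, or the origin of a listed thing).
The state is a dict: "time": time; "q": joint angles; "qd": joint speeds; "joint_efforts": joint torques, N m; "ee_pos": TCP position; "tcp_rot": TCP orientation; "wrist_force": force on the tool from outside, world axes, zero at the start; "torque": the same for the moment, N m; "opening": finger opening in m; "grasp_force": force on a finger pad.
Only numpy, scipy, OpenCV 4.12 (cv2) and the standard library are available. Lean on these libraries where they do the work, as an engineer would, in place of code of your own. Each camera call takes 0.05 s, during which the arm holds its last target. There are 200 camera calls.

## Working session

There is one attempt and no reset: what is moved stays moved. The work goes in short steps, Python scripts to look and compute and a tool call to move; the robot and the scene stay as the last step left them, time stands still between calls to the robot, and variables do not carry over. Pictures are saved under pics/ and viewed, at most 10 in all, crops included, and the job is handed in when it is done.

Besides the shell and the picture viewer there is one more tool, called as name(argument=value, ...) on one line, values as JSON. move_arm: Moves the arm, as the interface text tells. Its arguments: {"type":"object","properties":{"offset":{"type":"array","items":{"type":"array","items":{"type":"number"}}},"twist":{"type":"array","items":{"type":"array","items":{"type":"number"}}},"grip":{"type":"array","items":{"type":"number"}},"force":{"type":"number"}},"required":["offset","twist","grip"]}

```bash
mkdir -p pics; cat > h.py <<'E'
import numpy as np, cv2
from scipy.spatial.transform import Rotation as R
from workcell import bot, viewer, finder
def K(p):
    f=p["color"].shape[0]/2/np.tan(np.radians(p["vfov"]/2)); return f
def rot(p):
    a=np.array(p["attitude"],float)
    return a if a.shape==(3,3) else R.from_euler('xyz',a,degrees=True).as_matrix()
def ray(p,uv):
    f=K(p); d=np.array([(uv[0]-p["cx"])/f,(uv[1]-p["cy"])/f]); s=d.copy()
    for _ in range(20): s=d/(1+p["k1"]*(s@s))
    return rot(p)@np.array([s[0],s[1],1.])
def at_z(p,uv,z):
    r=ray(p,uv); c=np.array(p["position"]); return c+r*(z-c[2])/r[2]
def at_depth(p,uv,w=2):
    u,v=int(round(uv[0])),int(round(uv[1])); d=p["depth"][max(v-w,0):v+w+1,max(u-w,0):u+w+1]; d=d[d>0]
    return np.array(p["position"])+ray(p,uv)*np.median(d) if d.size else None
def save(p,n,box=None,s=1):
    im=p["color"][...,::-1]
    if box: im=im[box[1]:box[3],box[0]:box[2]]
    cv2.imwrite("pics/"+n,cv2.resize(im,None,fx=s,fy=s,interpolation=cv2.INTER_CUBIC))
E
python3 - <<'E'
from h import *
np.set_printoptions(precision=4,suppress=True)
for n in("top","scene"):
    p=viewer.camera(n); save(p,n+"0.png")
    print(n,p["position"],p["attitude"],p["vfov"],p["k1"])
    for t in("orange_cover_center","tray_in","orange_tab_front"):
        for d in finder.pinpoint(p,t): print(t,np.array(d["position"]),round(d["p"],2),at_depth(p,d["position"]))
o=bot.get_obs(); print(o)
E
```

```text
top [0.2505 0.2808 1.6098] [-171.2937    0.3943  -91.6039] 45.35597923789271 0.030994059355934578
orange_cover_center [260.6 180.1] 0.93 [0.5816 0.498  0.0195]
orange_cover_center [314.9 198.4] 0.88 [0.5084 0.315  0.0502]
orange_cover_center [219.5 195.8] 0.79 [0.5322 0.6374 0.0168]
orange_cover_center [185.7 233.7] 0.64 [0.4069 0.7481 0.0203]
tray_in [395.5 184.7] 0.56 [0.5552 0.0402 0.0045]Traceback (most recent call last):
  File "<stdin>", line 7, in <module>
ValueError: it knows: orange_cover_center, tray_in
```

```bash
python3 -c "
import cv2,numpy as np
" ; ls pics
```

```text
top0.png
```

View pics/top0.png

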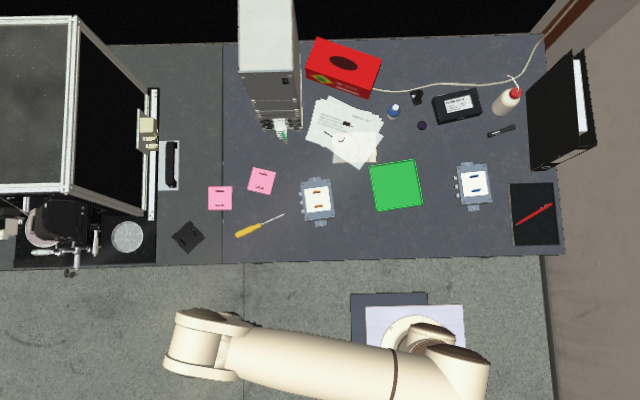

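The top view shows four cover-like parts:
- (317,199): clipped on a grey logger, with orange tabs.
- (474,185): the twin on a logger, with blue tabs.
- (262,180) and (220,197): pink loose look-alikes.
- (187,236): black look-alike.

The green tray is at (396,185). The one at (317,199) fits the description, so I'll confirm it in a crop and measure the tabs.

```bash
python3 - <<'E'
from h import *
np.set_printoptions(precision=4,suppress=True)
p=viewer.camera("top"); save(p,"crop1.png",(285,165,345,235),8)
s=viewer.camera("scene"); save(s,"scene1.png")
for q in(p,s):
    hsv=cv2.cvtColor(q["color"],cv2.COLOR_RGB2HSV)
    m=cv2.inRange(hsv,(8,140,120),(20,255,255))
    n,l,st,c=cv2.connectedComponentsWithStats(m)
    for i in range(1,n):
        if st[i,4]>=6: print("or",c[i],st[i],at_depth(q,c[i],1),at_z(q,c[i],.073))
    m=cv2.inRange(hsv,(50,150,60),(75,255,255)); n,l,st,c=cv2.connectedComponentsWithStats(m)
    i=1+np.argmax(st[1:,4]); print("green",c[i],st[i],at_z(q,c[i],.004))
    r=cv2.minAreaRect(np.argwhere(l==i)[:,::-1].astype(np.float32)); b=cv2.boxPoints(r)
    print([at_z(q,x,.018) for x in b])
    for t in("orange_cover_center","tray_in"):
        for d in finder.pinpoint(q,t): print(t,np.array(d["position"]),round(d["p"],2),at_depth(q,d["position"]),at_z(q,d["position"],.061 if t[0]=='o' else .004))
o=bot.get_obs(); print({k:o[k] for k in("time","ee_pos","tcp_rot","opening","wrist_force")})
E
```

```text
or [313.4545  75.8182] [311  75   6   4  11] [0.9398 0.3094 0.0379] [0.9245 0.3088 0.073 ]
or [326.2222  79.7778] [318  75  15   9  27] [0.92   0.2658 0.0477] [0.9091 0.2661 0.073 ]
or [318.5455 205.6364] [315 205   7   2  11] [0.4836 0.3035 0.0526] [0.4805 0.3032 0.073 ]
green [395.6213 185.3367] [ 370  159   53   53 2147] [0.5531 0.0398 0.004 ]
[array([0.6186, 0.1321, 0.018 ]), array([ 0.6432, -0.0271,  0.018 ]), array([ 0.4847, -0.0461,  0.018 ]), array([0.4606, 0.1107, 0.018 ])]
orange_cover_center [261.8 180. ] 0.95 [0.5818 0.4939 0.0196] [0.5732 0.4884 0.061 ]
orange_cover_center [315.  197.4] 0.82 [0.5119 0.3146 0.0491] [0.5099 0.3143 0.061 ]
orange_cover_center [192.  235.9] 0.81 [0.3991 0.7275 0.0189] [0.3951 0.7157 0.061 ]
orange_cover_center [219.2 195.9] 0.63 [0.5314 0.6378 0.0194] [0.5241 0.6285 0.061 ]
tray_in [397.5 186.5] 0.96 [0.549  0.0336 0.0038] [0.5489 0.0336 0.004 ]
green [323.6077 265.6053] [ 301  246   47   39 1672] [0.5492 0.0393 0.004 ]
[array([0.4585, 0.1041, 0.018 ]), array([0.6253, 0.1257, 0.018 ]), array([ 0.6369, -0.0338,  0.018 ]), array([ 0.4824, -0.0536,  0.018 ])]
orange_cover_center [331.4 150.9] 0.72 [0.5155 0.6557 0.0193] [0.5191 0.6053 0.061 ]
orange_cover_center [321.7 198.5] 0.63 [0.5089 0.3221 0.0495] [0.51   0.3112 0.061 ]
orange_cover_center [343.4 172.9] 0.58 [0.5816 0.5165 0.0177] [0.5829 0.4695 0.061 ]
orange_cover_center [308.1 134.4] 0.51 [0.3927 0.7622 0.0205] [0.4004 0.7096 0.061 ]
tray_in [319.9 265.6] 0.89 [0.5362 0.0369 0.0052] [0.5361 0.0376 0.004 ]
{'time': 0.45, 'ee_pos': array([0.1333, 0.5336, 0.2532]), 'tcp_rot': array([-179.9931,    0.001 ,  165.9732]), 'opening': 0.08504956993545808, 'wrist_force': array([ 0.5209, -0.1993,  0.2602])}
```

View pics/crop1.png

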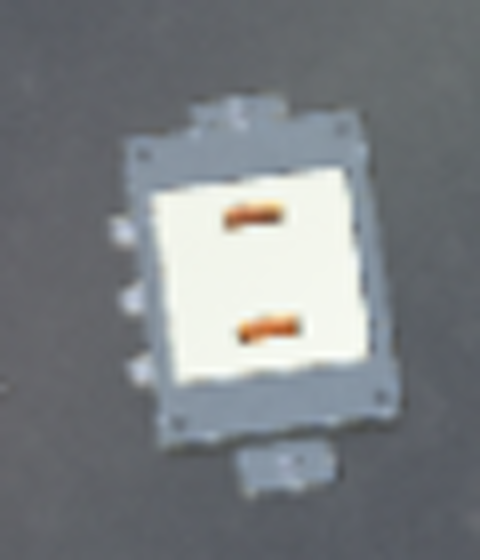

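View pics/scene1.png

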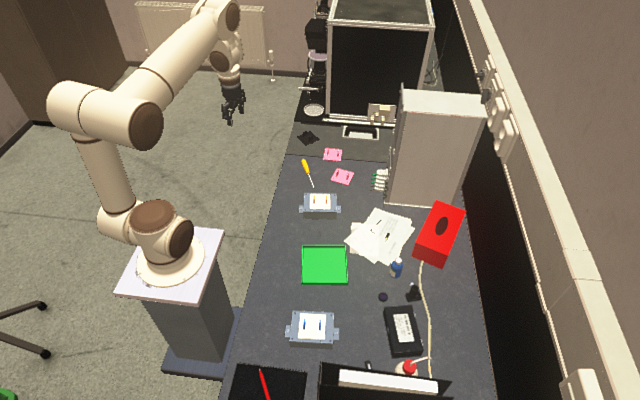

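The crop shows the white cover on the grey logger, with two orange tabs at about (316,192) and (318,206) in the full picture. This is the one meant, so I'll measure its pose now.

```bash
cat > meas.py <<'E'
from h import *
np.set_printoptions(precision=4,suppress=True)
def meas(name,box,zs=(.049,.067)):
    p=viewer.camera(name); x0,y0,x1,y1=box
    c=p["color"][y0:y1,x0:x1].astype(int)
    ora=((c[...,0]-c[...,2])>60); wh=((c.min(2)>150)|ora).astype(np.uint8)
    k=cv2.connectedComponentsWithStats(ora.astype(np.uint8))
    tabs=[k[3][i]+[x0,y0] for i in range(1,k[0]) if k[2][i,4]>=4]
    for t in tabs: print(name,"tab",t,at_z(p,t,zs[1]))
    n,l,st,cc=cv2.connectedComponentsWithStats(wh); i=1+np.argmax(st[1:,4])
    cnt=cv2.findContours((l==i).astype(np.uint8),cv2.RETR_EXTERNAL,cv2.CHAIN_APPROX_NONE)[0][0][:,0]+[x0,y0]
    w=np.array([at_z(p,u,zs[0])[:2] for u in cnt],np.float32)
    r=cv2.minAreaRect(w); print(name,"plate",r,"centroid",at_z(p,cc[i]+[x0,y0],zs[0]))
    if len(tabs)==2:
        a,b=[at_z(p,t,zs[1]) for t in tabs]; d=b-a; print("mid",(a+b)/2,"sep",np.linalg.norm(d),"ang",np.degrees(np.arctan2(d[1],d[0])))
    return p
E
python3 - <<'E'
from meas import *
meas("top",(297,180,338,218)); s=meas("scene",(295,185,345,220))
save(s,"scr.png",(290,180,350,225),8)
p=viewer.camera("top")
for u in((308,196),(326,198),(317,199)): print(at_depth(p,u,1))
E
```

```text
top tab [316.0667 191.1333] [0.5296 0.3102 0.067 ]
top tab [318.1111 205.5   ] [0.4819 0.3047 0.067 ]
top plate ((0.5058298110961914, 0.30878907442092896), (0.08318627625703812, 0.0843181312084198), 6.049983501434326) centroid [0.5058 0.3086 0.049 ]
mid [0.5058 0.3075 0.067 ] sep 0.048055654569507215 ang -173.48550934873003
scene tab [313.6154 199.4615] [0.4799 0.2963 0.067 ]
scene tab [326.  199.5] [0.5277 0.3024 0.067 ]
scene plate ((0.502451479434967, 0.301065057516098), (0.15959185361862183, 0.10193492472171783), 7.430449962615967) centroid [0.5047 0.2997 0.049 ]
mid [0.5038 0.2994 0.067 ] sep 0.048175754215728936 ang 7.2062887217103615
[0.5175 0.3377 0.048 ]
[0.5086 0.2783 0.0504]
[0.5066 0.3081 0.0481]
```

move_arm(offset=[[0,0,0],[0,0,0],[0,0,0],[0,0,0],[0,0,0]], twist=[[0,0,0.149],[0,0,0.149],[0,0,0.149],[0,0,0.149],[0,0,0.149]], grip=[1,1,1,1,1])

```text
time: 1.1
ee_pos: [0.1333, 0.5336, 0.2533]
tcp_rot: [180.0, -0.0, 122.9]
wrist_force: [0.1, 0.8, 0.1]
opening: 0.0855
grasp_force: 0.0
```

move_arm(offset=[[0,0,0],[0,0,0],[0,0,0],[0,0,0],[0,0,0]], twist=[[0,0,0.149],[0,0,0.149],[0,0,0.149],[0,0,0.019],[0,0,0]], grip=[1,1,1,1,1])

```text
time: 1.6
ee_pos: [0.1333, 0.5336, 0.2533]
tcp_rot: [-180.0, 0.0, 96.8]
wrist_force: [-0.3, 0.6, 0.0]
opening: 0.0852
grasp_force: 0.0
```

```bash
cat > go.py <<'E'
import sys; from h import *
np.set_printoptions(precision=3,suppress=True)
o=bot.get_obs(); T=R.from_euler('xyz',o["tcp_rot"],degrees=True)
g=np.array([float(x) for x in sys.argv[1:4]])
print("t",o["time"],"pos",o["ee_pos"],"rot",o["tcp_rot"],"F",o["wrist_force"],"open",o["opening"],"grasp",o["grasp_force"])
print("tool cm to go",100*T.inv().apply(g-o["ee_pos"]),"q",o["q"])
E
python3 go.py .505 .307 .16
```

```text
t 1.6 pos [0.133 0.534 0.253] rot [-180.       0.003   96.774] F [-0.27   0.575  0.02 ] open 0.08524571990169127 grasp 0.0
tool cm to go [-26.884  34.237   9.328] q [ 75.973   4.98   10.077  95.1    -0.001 159.199]
```

move_arm(offset=[[-2.7,3.4,0.5],[-2.7,3.4,0.5],[-2.7,3.4,0.5],[-2.7,3.4,0.5],[-2.7,3.4,0.5]], twist=[[0,0,0],[0,0,0],[0,0,0],[0,0,0],[0,0,0]], grip=[1,1,1,1,1])

```text
time: 2.1
ee_pos: [0.3189, 0.4179, 0.2282]
tcp_rot: [180.0, -0.0, 96.8]
wrist_force: [0.5, 1.1, -0.4]
opening: 0.0855
grasp_force: 0.0
```

move_arm(offset=[[-2.7,3.4,1],[-2.7,3.4,1],[-2.7,3.4,1],[-2.7,3.4,1],[-2.7,3.4,1]], twist=[[0,0,0],[0,0,0],[0,0,0],[0,0,0],[0,0,0]], grip=[1,1,1,1,1])

```text
time: 2.6
ee_pos: [0.5034, 0.3032, 0.178]
tcp_rot: [180.0, -0.0, 96.8]
wrist_force: [0.6, 1.1, -0.3]
opening: 0.0853
grasp_force: 0.0
```

```bash
python3 go.py .505 .307 .08; python3 - <<'E'
from h import *
for n,b in(("scene",(260,130,380,230)),): save(viewer.camera(n),"near_"+n+".png",b,6)
p=viewer.camera("top"); save(p,"near_top.png",(280,150,360,230),7)
E
```

```text
t 2.6 pos [0.503 0.303 0.178] rot [179.981  -0.016  96.817] F [ 0.553  1.095 -0.335] open 0.08532825441368483 grasp 0.0
tool cm to go [0.358 0.196 9.801] q [ 31.054   9.257   6.453  87.172   0.006 114.237]
```

View pics/near_scene.png

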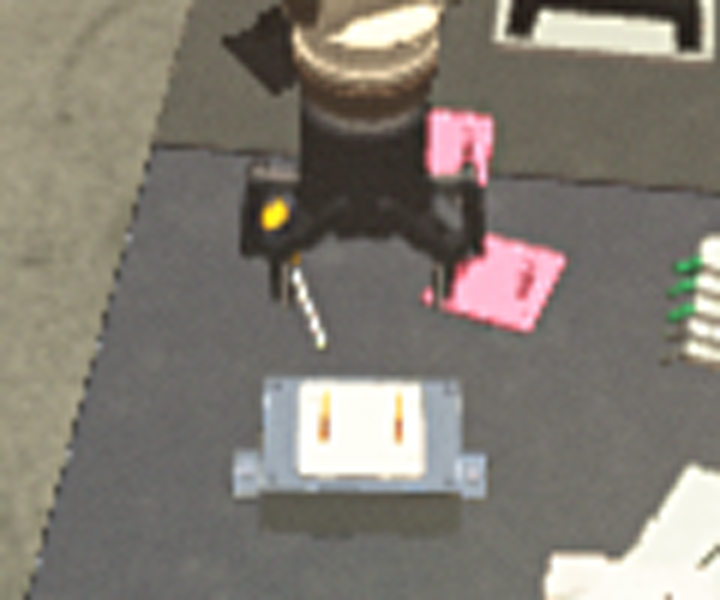

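The view shows the fingers at crop (276,280) and (440,280), roughly centred on the tabs at (325,420) and (399,420). I'm going down to just above the grasp height.

move_arm(offset=[[0.36,0.2,2.5],[0,0,2.5],[0,0,2.5],[0,0,1.8],[0,0,0]], twist=[[0,0,0],[0,0,0],[0,0,0],[0,0,0],[0,0,0]], grip=[1,1,1,1,0.75], force=25)

```text
time: 3.2
ee_pos: [0.502, 0.3078, 0.0827]
tcp_rot: [-179.8, 0.1, 96.8]
wrist_force: [0.6, 0.1, 0.2]
opening: 0.0732
grasp_force: 0.0
```

```bash
python3 go.py .505 .307 .078; python3 - <<'E'
from h import *
save(viewer.camera("scene"),"low_scene.png",(280,160,360,220),9)
E
```

```text
t 3.2 pos [0.502 0.308 0.083] rot [-179.773    0.099   96.773] F [0.626 0.124 0.159] open 0.0732030792494755 grasp 0.0
tool cm to go [-0.11   0.289  0.471] q [ 31.508  10.59   -2.566  77.091   0.005 114.735]
```

View pics/low_scene.png

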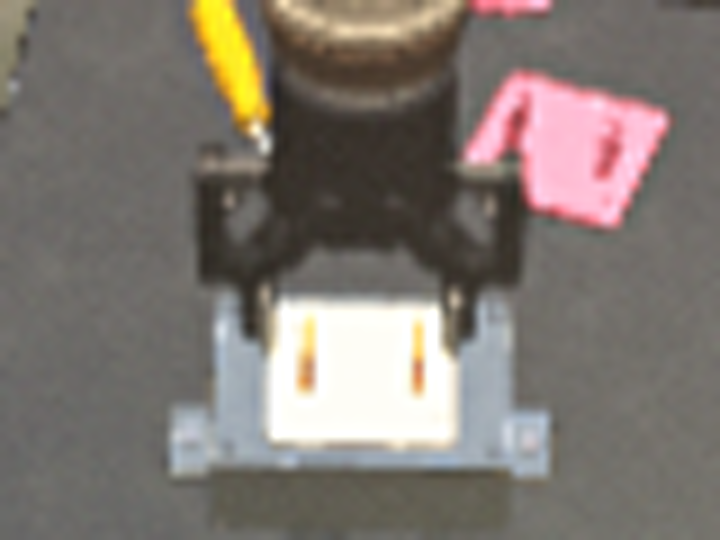

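The fingertips straddle the tabs (finger inner faces at crop columns 270 and 450, tabs at 307 and 418) at mid-tab height. The gripper needs about 1–2 mm more in +x. I'm correcting that and lowering a little, then starting to close.

move_arm(offset=[[0,0.2,0.3],[0,0,0],[0,0,0]], twist=[[0,0,0],[0,0,0],[0,0,0]], grip=[0.75,0.7,0.65])

```text
time: 3.55
ee_pos: [0.506, 0.3087, 0.0833]
tcp_rot: [179.9, -0.0, 96.6]
wrist_force: [-1.1, 0.4, 0.3]
opening: 0.0554
grasp_force: 0.0
```

```bash
python3 go.py .505 .307 .078
```

```text
t 3.55 pos [0.506 0.309 0.083] rot [179.928  -0.036  96.614] F [-1.13   0.394  0.267] open 0.05535950073606083 grasp 0.0
tool cm to go [-0.162 -0.12   0.527] q [ 31.389  10.791  -2.273  76.856   0.002 114.775]
```

move_arm(offset=[[0,0,0],[0,0,0]], twist=[[0,0,0],[0,0,0]], grip=[0.65,0.65])

```text
time: 3.75
ee_pos: [0.5058, 0.3085, 0.0827]
tcp_rot: [180.0, -0.0, 96.6]
wrist_force: [-0.8, -0.2, -0.8]
opening: 0.0553
grasp_force: 0.0
```

move_arm(offset=[[0,0,0.2],[0,0,0]], twist=[[0,0,0],[0,0,0]], grip=[0.65,0.65])

```text
time: 3.95
ee_pos: [0.5055, 0.3083, 0.08]
tcp_rot: [-180.0, 0.0, 96.6]
wrist_force: [-0.4, -0.4, -0.2]
opening: 0.0555
grasp_force: 0.0
```

move_arm(offset=[[0,0,0],[0,0,0],[0,0,0],[0,0,0],[0,0,0]], twist=[[0,0,0],[0,0,0],[0,0,0],[0,0,0],[0,0,0]], grip=[0.58,0.54,0.5,0.4,0.3], force=30)

```text
time: 4.45
ee_pos: [0.5057, 0.3085, 0.0814]
tcp_rot: [180.0, -0.0, 96.6]
wrist_force: [-2.9, -1.7, 9.2]
opening: 0.0344
grasp_force: 29.8
```

move_arm(offset=[[0,0,0],[0,0,0],[0,0,0],[0,0,0]], twist=[[0,0,0],[0,0,0],[0,0,0],[0,0,0]], grip=[0.3,0.3,0.3,0.3])

```text
time: 4.85
ee_pos: [0.5056, 0.3085, 0.0814]
tcp_rot: [180.0, -0.0, 96.6]
wrist_force: [-2.6, -0.9, 9.5]
opening: 0.0341
grasp_force: 29.8
```

```bash
python3 go.py .505 .307 .078; python3 - <<'E'
from h import *
save(viewer.camera("scene"),"grip_scene.png",(280,160,360,220),9)
E
```

```text
t 4.85 pos [0.506 0.309 0.081] rot [179.954  -0.029  96.593] F [-2.612 -0.892  9.474] open 0.034126455715867664 grasp 29.769948720932007
tool cm to go [-0.146 -0.081  0.344] q [ 31.389  10.8    -2.467  76.679   0.007 114.796]
```

View pics/grip_scene.png

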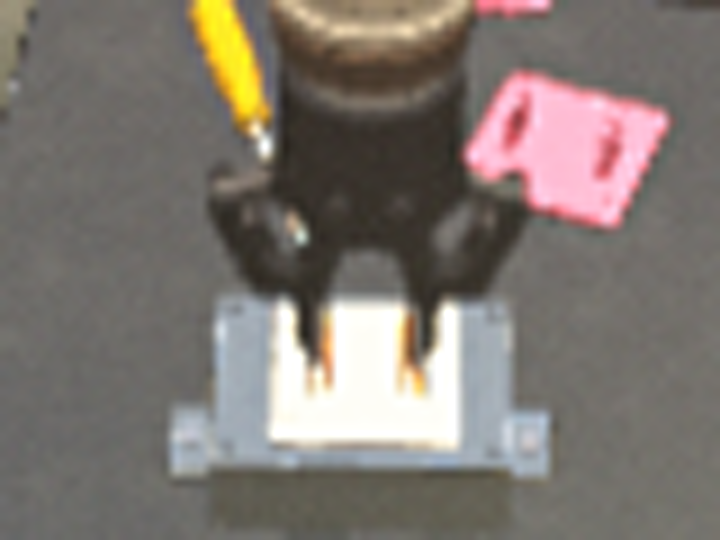

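The opening is 34 mm at 30 N, so both tabs are at their stops, held between the pads at crop (325,370) and (405,375). Lifting straight up.

move_arm(offset=[[0,0,-0.3],[0,0,-0.5],[0,0,-0.8],[0,0,-1],[0,0,-1]], twist=[[0,0,0],[0,0,0],[0,0,0],[0,0,0],[0,0,0]], grip=[0.3,0.3,0.3,0.3,0.3])

```text
time: 5.4
ee_pos: [0.5057, 0.3085, 0.1173]
tcp_rot: [180.0, -0.0, 96.6]
wrist_force: [-0.4, -0.1, -0.8]
opening: 0.0343
grasp_force: 30.5
```

move_arm(offset=[[0,0,-2],[0,0,-2],[0,0,-2],[0,0,-1],[0,0,0]], twist=[[0,0,0],[0,0,0],[0,0,0],[0,0,0],[0,0,0]], grip=[0.3,0.3,0.3,0.3,0.3])

```text
time: 5.9
ee_pos: [0.5062, 0.3088, 0.1882]
tcp_rot: [179.8, -0.1, 96.6]
wrist_force: [-0.2, 0.0, -0.2]
opening: 0.0339
grasp_force: 30.5
```

```bash
python3 go.py .551 .040 .18; python3 - <<'E'
from h import *
save(viewer.camera("scene"),"lift_scene.png",(260,140,380,230),6)
E
```

```text
t 5.9 pos [0.506 0.309 0.188] rot [179.848  -0.07   96.588] F [-0.246  0.043 -0.168] open 0.03394509078299557 grasp 30.539894700050354
tool cm to go [-27.216   1.363   0.788] q [ 31.384   9.892   8.294  88.235  -0.    114.796]
```

View pics/lift_scene.png

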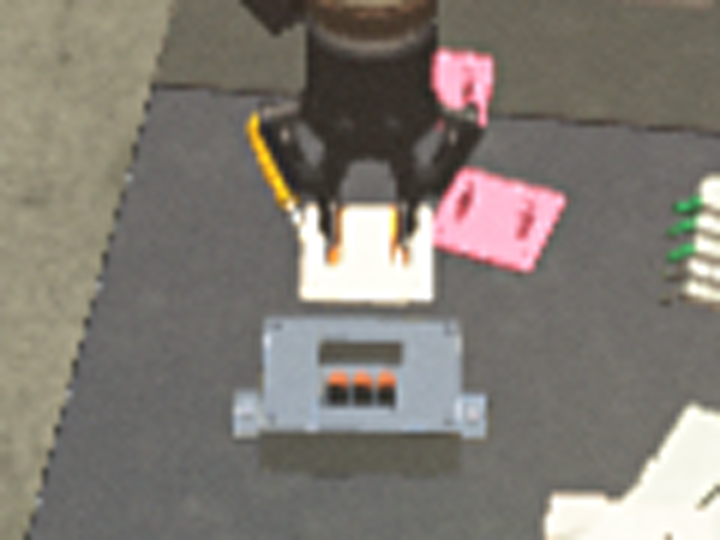

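The cover is off, held level, and the open battery bay is visible below at crop (360,370). Carrying it to the tray.

move_arm(offset=[[-2,0.2,0],[-3.5,0.2,0],[-4.5,0.2,0],[-4.5,0.2,0],[-4.5,0.2,0]], twist=[[0,0,0],[0,0,0],[0,0,0],[0,0,0],[0,0,0]], grip=[0.3,0.3,0.3,0.3,0.3])

```text
time: 6.45
ee_pos: [0.5369, 0.1192, 0.1849]
tcp_rot: [-179.9, 0.0, 96.6]
wrist_force: [1.7, 0.4, -0.8]
opening: 0.0341
grasp_force: 30.5
```

move_arm(offset=[[-4,0.2,0],[-3,0.2,0],[-1.2,0,0],[0,0,0],[0,0,0]], twist=[[0,0,0],[0,0,0],[0,0,0],[0,0,0],[0,0,0]], grip=[0.3,0.3,0.3,0.3,0.3])

```text
time: 6.95
ee_pos: [0.5504, 0.0405, 0.1857]
tcp_rot: [-179.9, -0.0, 96.6]
wrist_force: [-0.5, -0.3, -1.1]
opening: 0.0343
grasp_force: 30.5
```

```bash
python3 go.py .551 .040 .06
```

```text
t 6.95 pos [0.55  0.04  0.186] rot [-179.947   -0.025   96.588] F [-0.473 -0.261 -1.074] open 0.03428115049964783 grasp 30.54114818572998
tool cm to go [-0.061  0.062 12.568] q [ 4.197  4.43   2.007 87.631  0.023 87.609]
```

move_arm(offset=[[0,0,2],[0,0,3],[0,0,3],[0,0,2],[0,0,1]], twist=[[0,0,0],[0,0,0],[0,0,0],[0,0,0],[0,0,0]], grip=[0.3,0.3,0.3,0.3,0.3])

```text
time: 7.45
ee_pos: [0.5495, 0.0413, 0.074]
tcp_rot: [-179.8, -0.0, 96.7]
wrist_force: [0.2, -0.1, -0.3]
opening: 0.0341
grasp_force: 30.5
```

move_arm(offset=[[0,0,0.5],[0,0,0.5],[0,0,0.3],[0,0,0.1],[0,0,0]], twist=[[0,0,0],[0,0,0],[0,0,0],[0,0,0],[0,0,0]], grip=[0.3,0.3,0.3,0.3,0.3])

```text
time: 7.95
ee_pos: [0.5509, 0.0398, 0.0627]
tcp_rot: [180.0, 0.0, 96.6]
wrist_force: [-0.2, 0.4, 0.2]
opening: 0.0347
grasp_force: 30.5
```

```bash
python3 go.py .551 .040 .055; python3 - <<'E'
from h import *
save(viewer.camera("scene"),"tray_scene.png",(280,220,370,295),8)
E
```

```text
t 7.95 pos [0.551 0.04  0.063] rot [179.964   0.002  96.584] F [-0.208  0.421  0.188] open 0.03466222665937771 grasp 30.54044008255005
tool cm to go [0.017 0.007 0.771] q [  4.134   5.926 -10.022  74.015  -0.     87.55 ]
```

View pics/tray_scene.png

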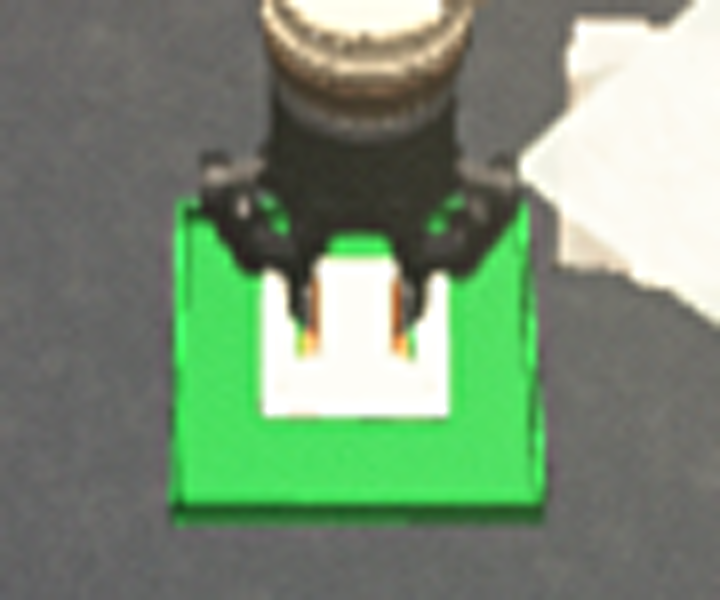

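The cover is level and centred in the tray (plate from crop (262,255) to (450,415)). I'll lower in small steps until the force shows contact.

move_arm(offset=[[0,0,0.2],[0,0,0.2],[0,0,0]], twist=[[0,0,0],[0,0,0],[0,0,0]], grip=[0.3,0.3,0.3])

```text
time: 8.3
ee_pos: [0.5505, 0.0398, 0.058]
tcp_rot: [-180.0, -0.0, 96.6]
wrist_force: [-0.8, 0.3, -0.4]
opening: 0.034
grasp_force: 30.5
```

move_arm(offset=[[0,0,0.15],[0,0,0.05],[0,0,0]], twist=[[0,0,0],[0,0,0],[0,0,0]], grip=[0.3,0.3,0.3])

```text
time: 8.6
ee_pos: [0.5507, 0.0398, 0.0562]
tcp_rot: [-180.0, -0.0, 96.6]
wrist_force: [-0.6, 0.2, -1.2]
opening: 0.0342
grasp_force: 30.5
```

move_arm(offset=[[0,0,0.1],[0,0,0],[0,0,0]], twist=[[0,0,0],[0,0,0],[0,0,0]], grip=[0.3,0.3,0.3])

```text
time: 8.9
ee_pos: [0.5507, 0.0398, 0.0553]
tcp_rot: [-180.0, 0.0, 96.6]
wrist_force: [-0.1, 0.1, -0.7]
opening: 0.0339
grasp_force: 30.5
```

move_arm(offset=[[0,0,0.1],[0,0,0],[0,0,0]], twist=[[0,0,0],[0,0,0],[0,0,0]], grip=[0.3,0.3,0.3])

```text
time: 9.2
ee_pos: [0.5508, 0.0398, 0.0545]
tcp_rot: [180.0, 0.0, 96.6]
wrist_force: [-0.2, -0.2, 2.7]
opening: 0.0336
grasp_force: 31.1
```

Contact at z = 0.0545, as predicted (0.054). Opening slowly, then retreating straight up.

move_arm(offset=[[0,0,0],[0,0,0],[0,0,0],[0,0,0],[0,0,0]], twist=[[0,0,0],[0,0,0],[0,0,0],[0,0,0],[0,0,0]], grip=[0.45,0.55,0.65,0.8,0.8])

```text
time: 9.7
ee_pos: [0.5507, 0.0398, 0.0543]
tcp_rot: [180.0, 0.0, 96.6]
wrist_force: [-0.4, -0.5, -0.5]
opening: 0.0682
grasp_force: 0.0
```

move_arm(offset=[[0,0,-0.5],[0,0,-1.5],[0,0,-3],[0,0,-4],[0,0,-4]], twist=[[0,0,0],[0,0,0],[0,0,0],[0,0,0],[0,0,0]], grip=[0.8,0.8,0.8,0.8,0.8])

```text
time: 10.2
ee_pos: [0.5504, 0.0398, 0.1869]
tcp_rot: [180.0, 0.0, 96.6]
wrist_force: [0.5, -0.1, -0.4]
opening: 0.068
grasp_force: 0.0
```

```bash
python3 go.py .551 .040 .2; python3 - <<'E'
from h import *
save(viewer.camera("scene"),"end_scene.png",(270,160,370,290),4.5)
E
```

```text
t 10.2 pos [0.55  0.04  0.187] rot [179.969   0.003  96.586] F [ 0.494 -0.065 -0.355] open 0.06802314758294087 grasp 0.0
tool cm to go [ 0.015  0.063 -1.309] q [ 4.135  4.34   2.047 87.676 -0.002 87.549]
```

View pics/end_scene.png

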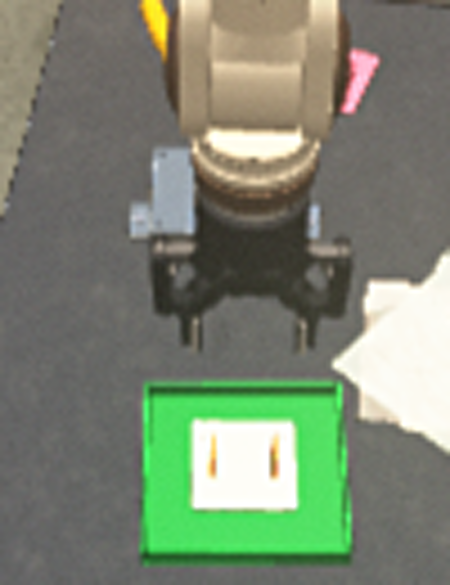

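The cover sits upright in the middle of the tray (plate centre at crop (245,465), tabs up and sprung out), and the gripper is clear of it. Handing in.

```bash
python3 -c "
from workcell import bot
print(bot.job_done())"
```

```text
the job is handed in; nothing more can be done
None
```

The orange-tabbed cover was unclipped, lifted straight off and set down right way up in the middle of the green tray, then released; the arm is clear and the job was handed in at about 10 s.

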